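Hang the pouring template on its two pins

TASK

The wooden template lies under the clear riser with only its tongue sticking out: draw it wholly out, leave it flat on the table and let go, so that its upright handle comes within reach. Then pick it up again and hang it on the two steel pins of the pouring jig, both holes at once and with the tongue in the jig's fork, keeping hold of it until it is fully home before letting go. Leave the bottles, jars, bowl and cup where they stand.

Things in the scene. Friction and masses are not known exactly. Their poses are not given: they have to be found in the camera images.
- template: Loose T-shaped plywood plate, 0.15 to 0.3 kg, lying flat on the table under the riser at the start. Origin: centre of the underside of its main plate, which is 80 (x) by 180 (y) by 12 mm thick; z up, y along the line through its two guide holes, tongue towards -x. Two 15 mm holes at y = +34 and -34 mm only show the jars.
- tongue (a point): Point in the template's tongue at x = -80, y = 0 mm, at mid-thickness, 6 mm above the underside: pinch here from above, across its width (y). The tongue is 30 mm wide, 12 mm thick and runs from x = -40 to -100 mm. At the start it sticks out in front of the riser, together with the front 10 mm of the main plate.
- handle (a point): Middle of the template's upright wooden fin handle, at x = -8, y = 0 mm, 30 mm above the underside and over the centre of mass. The fin is 44 (x) by 16 (y) mm and stands 36 mm above the plate; pinch it across its 16 mm. At the start it is under the riser's roof, out of reach.
- hole_left (a point): Centre, at the template's underside, of the round 13 mm guide hole through it at x = 0, y = +75 mm.
- hole_right (a point): Centre, at the template's underside, of the round 13 mm guide hole through it at x = 0, y = -75 mm.
- riser: Fixed low shelf: a clear plastic roof on two wooden side walls 210 mm apart inside. Origin on the table; the open front faces its -x. The template starts under it, within 10 mm and 3 degrees of the same origin and axes. Roof and walls span x = -30 to +70 mm; roof 234 mm wide, 60 to 66 mm above the table.
- jig: Fixed white-painted pouring jig. Origin on the table midway between its two pins; z up, y from right pin to left pin, fork on its -x side. Two end blocks (70 in x, 28 mm in y) carry the template 80 mm above the table. Two empty glass jars, 50 mm across, stand between them, rims 70 mm above the table.
- pin_left (a point): Foot of the jig's steel pin at x = 0, y = +75 mm, at the seat height (80 mm above the table); takes hole_left. The pin is 10 mm thick and 42 mm tall, its last 10 mm tapering to 3 mm.
- pin_right (a point): Foot of the same kind of pin at x = 0, y = -75 mm, at the seat height; takes hole_right.
- roof_front (a point): Middle of the front edge of the riser's roof, at its top face (66 mm above the table). The template is wholly out when drawn 70 mm along the riser's -x; about 120 mm leaves room for a gripper at the handle.
- fork (a point): Middle of the jig's fork, at seat height, 75 mm in front (-x) of the pins' line; takes the tongue. Two white cheeks 38 mm apart inside, 9 mm thick, 30 mm long in x, tops 27 mm above the seat; the floor between them lies 3 mm below the seat.
- bottle0: Bystander on the riser's roof: amber bottle with black cap, 34 mm across, 100 mm tall; origin centre of its underside. Leave alone.
- bottle1: Bystander on the riser's roof: same kind of bottle. Leave alone.
- bottle2: Bystander on the table: larger amber bottle, 48 mm across, 130 mm tall. Leave alone.
- jar0: Bystander on the table between riser and jig: lidded jar, 60 mm across, 55 mm tall. Leave alone.
- jar1: Bystander on the table, further back: lidded amber jar, 60 mm across, 55 mm tall. Leave alone.
- bowl: Bystander: white bowl, 140 mm across, 60 mm tall, at the side. Leave alone.
- cup: Bystander: paper cup, 80 mm across, 90 mm tall, at the side. Leave alone.

How it is judged:
By the outcome, as a careful person would: the job done as asked, in the order asked, and still so for the second after the job is handed in, with the robot touching nothing.
It also fails if it takes over 64 s, if anything falls off the work surface, if the arm or the gripper's body presses on something with over 40 N, if the wrist force passes 120 N, or if a joint passes its speed limit or range.

ROBOT

A 6-joint arm with a two-finger parallel gripper is mounted at the origin on the work surface. World frame = base frame: x ahead of the robot, y to its left, z up, the work surface at z = 0. Lengths are in mm, angles in degrees, forces in N, time in s.
With the tool pointing down it reaches from about 300 to 850 mm from the base axis. Payload 4.2 kg.
Tool frame: the origin (TCP) lies midway between the tips of the shut fingers; the grasp point (between the pads) lies 19 mm behind it; x points along the fingers, z is the direction in which the jaws open and shut, and the axes are right-handed (so a half turn about x gives the same grasp; the last joint's range is limited). The gripper opens to 91 mm and grips with 3 to 60 N. Pads are 32 mm wide; open, the fingers measure 118 mm over their backs; the gripper's body (76 mm by 178 mm) begins 60 mm behind the grasp point.
Start: joints at [72.365, 18.312, 89.639, -0, 72.044, -1.146], TCP at [163.212, 551.367, 213.976] pointing down, gripper open.
Joint ranges: [-177.97, 177.97], [-48.28, 115.42], [12.27, 149.76], [-77.06, 257.06], [2.81, 150.46], [-146.56, 146.56]. Speed limits (degrees/s): [147.25, 147.25, 180, 180, 180, 180].

INTERFACE

Orientations are given as [roll, pitch, yaw] about the fixed x, y, z axes, in that order (R = Rz(yaw) Ry(pitch) Rx(roll)).
In Python, from workcell import env gives the robot as it stands.
- The arm moves only by the tool send_rows, never from a script. Its argument "commands" is a list that holds one entry, the list of rows, each a list of 6 numbers: the shift along the tool's x, y, z normalised to -1 to 1, where 1 is 0.1 m, then the turn, a rotation vector about the tool's x, y, z normalised to -1 to 1, where 1 is 2 pi rad. In form: [[[x, y, z, wx, wy, wz], ...]]. A call has 1 to 20 rows; each row is the pose to reach, as a shift and turn from the pose commanded when the call began, along the tool's axes at that moment, turning the shorter way round; what a row does not reach only later rows make up. A row lasts 1/8 s, in which the tool goes at most 62.5 mm and 10.7 degrees, less where a joint would pass 70% of its speed; a pose out of reach is approached as far as the arm can. A call with a number of a shift or a turn outside -1 to 1 is refused whole. A call with a gripper value outside its range is refused whole. "jaw" is the closure, from -1 (fully open) to 1 (shut), so that 0 is half open, set as the call begins (left out, the last holds). The fingers move at their own pace and stop on an object; "force" is the grip in N (left out, the last holds). Time passes only in rows, so rows that repeat a pose let the fingers close. It gives the time, the measured TCP pose, the force and the opening at its end, in the units of the state.
- env.state(): the state, without advancing time (a new reading comes with each control period).
- env.grab_frame(name): name is "side" or "top"; returns (picture, depth): 480x640x3 uint8, red, green, blue; 480x640 float32, mm along the optical axis (not along the pixel's ray), 0 where there is no reading.
- env.get_calibration(name): a dict with "mtx" (3x3 intrinsics, pixels), "camera_from_world" (4x4, takes a point from world to camera coordinates). Camera axes: x right, y up, looking along -z (the intrinsics and any distortion apply to the point x, -y, -z); pixel columns grow to the right and rows downward; lengths in mm; the calibration is good to about 2 mm. A picture is of the moment at which its call begins. get_calibration takes no time and is no camera call.
- env.job_done(): hands the job in, once; it reports no verdict.
The state is a dict: "time_s": time; "qpos": joint angles; "qvel": joint speeds; "effort": joint torques, N m; "ee_pos": TCP position; "ee_rot": TCP orientation; "force": force on the tool from outside, world axes, zero at the start; "torque": the same for the moment, N m; "gripper_width": finger opening in mm.
Only numpy, scipy, OpenCV 4.12 (cv2) and the standard library are available. Lean on these libraries where they do the work, as an engineer would, in place of code of your own. Each camera call takes 0.05 s, during which the arm holds its last target.

## Working session

There is one attempt and no reset: what is moved stays moved. The work goes in short steps, Python scripts to look and compute and a tool call to move; the robot and the scene stay as the last step left them, time stands still between calls to the robot, and variables do not carry over. Pictures are saved under pics/ and viewed, and the job is handed in when it is done.

Besides the shell and the picture viewer there is one more tool, called after "Emit:" as a command line: name --argument value ..., lists and objects as JSON in quotes. send_rows: Moves the arm, as the interface text tells. Its arguments: {"type":"object","properties":{"commands":{"type":"array","items":{"type":"array","items":{"type":"array","items":{"type":"number","minimum":-1,"maximum":1}}}},"jaw":{"type":"number"},"force":{"type":"number"}},"required":["commands"]}

```bash
ls; mkdir -p pics; python3 - <<'E'
from workcell import env
import cv2,numpy as np
print(env.state())
for n in("side","top"):
    p,d=env.grab_frame(n); cv2.imwrite(f"pics/{n}0.png",p[:,:,::-1]); np.savez(f"{n}0.npz",p=p,d=d)
    print(n,env.get_calibration(n))
E
```

```text
pics
{'time_s': 0.0, 'qpos': array([ 7.23664899e+01,  1.83526251e+01,  8.97066352e+01, -2.22404775e-03,
        7.20428625e+01, -1.14667712e+00]), 'qvel': array([-0.03791899, -0.0198965 ,  0.12310012,  0.02572499,  0.08847671,
        0.07766314]), 'effort': array([ 1.03785402e-03, -4.12469387e+01, -2.31972975e+01,  7.29456497e-02,
        4.57086833e-02, -1.17394843e-04]), 'ee_pos': array([163.04861567, 550.87524267, 213.10885846]), 'ee_rot': array([-179.96051907,   89.89785537, -106.44666453]), 'force': array([-0.54140824,  0.23447141,  0.15092367]), 'torque': array([-0.0182254 ,  0.00570071,  0.01365008]), 'gripper_width': 91.41770633471768}
side {'mtx': array([[536.34728696,   0.        , 312.09035728],
       [  0.        , 536.34728696, 245.70505259],
       [  0.        ,   0.        ,   1.        ]]), 'camera_from_world': array([[ 9.44255461e-01, -3.28707038e-01,  1.82566846e-02,
        -5.57942424e+02],
       [ 2.17782646e-01,  6.65273559e-01,  7.14130107e-01,
        -1.96847460e+02],
       [-2.46885282e-01, -6.70345265e-01,  6.99774880e-01,
        -1.29569725e+03],
       [ 0.00000000e+00,  0.00000000e+00,  0.00000000e+00,
         1.00000000e+00]])}
top {'mtx': array([[560.21400632,   0.        , 327.97436357],
       [  0.        , 560.21400632, 237.84556653],
       [  0.        ,   0.        ,   1.        ]]), 'camera_from_world': array([[ 2.63720127e-02, -9.99597237e-01, -1.04823642e-02,
         6.60014645e+00],
       [ 9.87699826e-01,  2.44385757e-02,  1.54440312e-01,
        -5.80706457e+02],
       [-1.54121935e-01, -1.44263311e-02,  9.87946512e-01,
        -1.60080387e+03],
       [ 0.00000000e+00,  0.00000000e+00,  0.00000000e+00,
         1.00000000e+00]])}
```

View pics/side0.png

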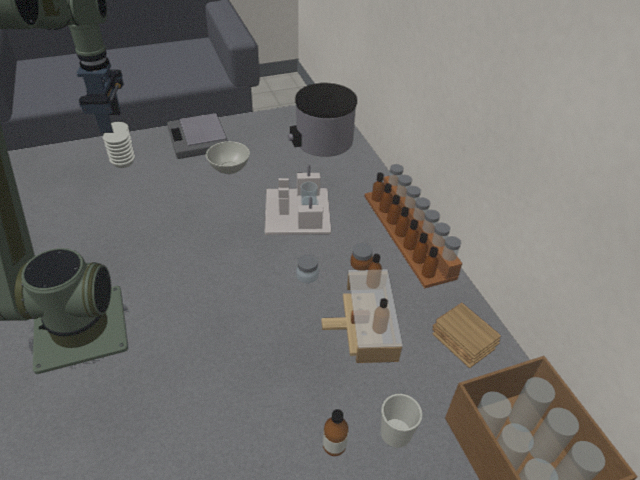

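View pics/top0.png

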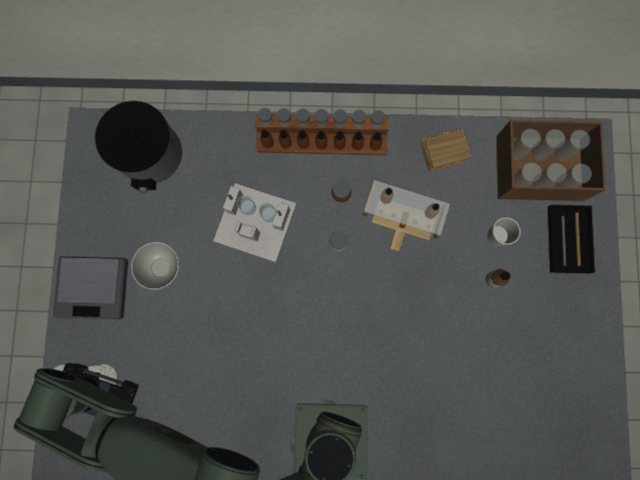

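The side view shows the riser with the template at about (360,320) and the jig at about (300,205). In the top view the tongue is at about (398,240) and the jig at about (255,222). I'll zoom in on both.

```bash
python3 - <<'E'
import cv2,numpy as np
for n,crops in (("top",[(205,175,100,100),(350,170,110,90)]),("side",[(255,155,90,90),(310,260,100,110)])):
    p=np.load(f"{n}0.npz")["p"][:,:,::-1]
    ims=[cv2.resize(p[y:y+h,x:x+w],(400,400*h//w),interpolation=cv2.INTER_CUBIC) for x,y,w,h in crops]
    H=max(i.shape[0] for i in ims)
    ims=[cv2.copyMakeBorder(i,0,H-i.shape[0],0,0,cv2.BORDER_CONSTANT) for i in ims]
    cv2.imwrite(f"pics/{n}0z.png",np.hstack(ims))
E
```

```text
(no output)
```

View pics/top0z.png

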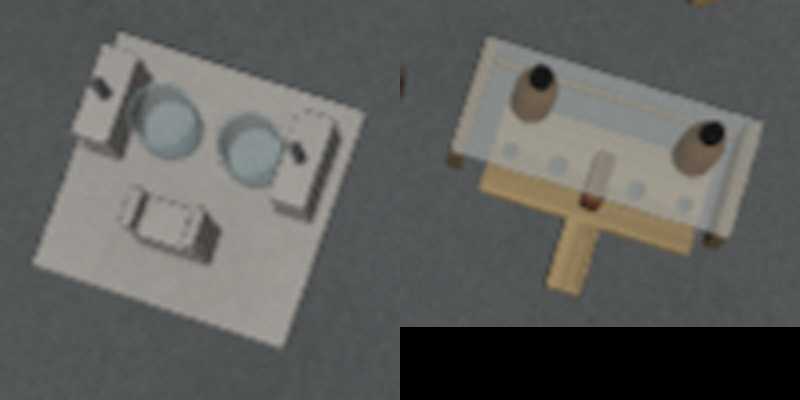

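View pics/side0z.png

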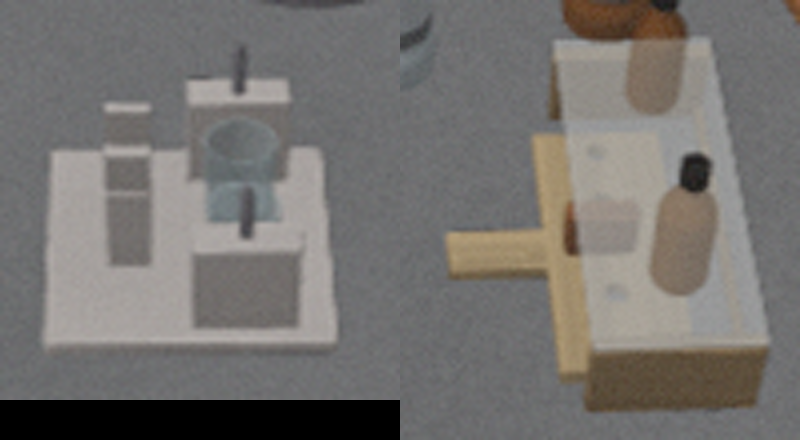

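```bash
cat > h.py <<'E'
import cv2,numpy as np
from workcell import env
def ray(n,uv):
    c=env.get_calibration(n);M=c["mtx"];T=c["camera_from_world"];R,t=T[:3,:3],T[:3,3]
    uv=np.atleast_2d(np.asarray(uv,float))
    d=np.c_[(uv[:,0]-M[0,2])/M[0,0],-(uv[:,1]-M[1,2])/M[1,1],-np.ones(len(uv))]@R
    return -R.T@t,d
def cast(n,uv,z):
    C,d=ray(n,uv); s=(z-C[2])/d[:,2]; return C+d*s[:,None]
def proj(n,P):
    c=env.get_calibration(n);M=c["mtx"];T=c["camera_from_world"]
    q=np.atleast_2d(P)@T[:3,:3].T+T[:3,3]
    return np.c_[M[0,0]*q[:,0]/-q[:,2]+M[0,2],M[1,1]*-q[:,1]/-q[:,2]+M[1,2]]
def tri(a,b):
    (C1,d1),(C2,d2)=ray("top",a),ray("side",b); A=[];B=[]
    out=[]
    for x,y in zip(d1,d2):
        x=x/np.linalg.norm(x);y=y/np.linalg.norm(y)
        P1=np.eye(3)-np.outer(x,x);P2=np.eye(3)-np.outer(y,y)
        p=np.linalg.solve(P1+P2,P1@C1+P2@C2); out.append(np.r_[p,np.linalg.norm(P1@(p-C1))*2])
    return np.array(out)
def zt(x,y,w,ox,oy,p): # zoom px->px
    k=w/400; p=np.asarray(p,float); return np.c_[x+(p[:,0]-ox)*k-0.5+k/2,y+p[:,1]*k-0.5+k/2]
E
python3 - <<'E'
from h import *
np.set_printoptions(precision=1,suppress=True)
# template picks: tip corners (left,right), plate front corners
a=zt(350,170,110,400,0,[(545,287),(580,295),(480,190),(690,255)])
print("T top",cast("top",a,[12]*0 or 12))
b=zt(310,260,100,400,0,[(446,233),(450,264),(533,135),(558,374)])
print("T side",cast("side",b,12))
# roof corners top: frontleft,frontright,backleft,backright z=66
a=zt(350,170,110,400,0,[(453,152),(727,240),(488,37),(763,120)])
print("roof top",cast("top",a,66))
b=zt(310,260,100,400,0,[(553,40),(588,348),(710,38),(768,342)])
print("roof side",cast("side",b,66))
# pins: foot & tip
a=zt(205,175,100,0,0,[(106,97),(303,162)]);at=zt(205,175,100,0,0,[(97,84),(294,147)])
b=zt(255,155,90,0,0,[(240,92),(247,236)]);bt=zt(255,155,90,0,0,[(240,47),(248,190)])
print("foot",cast("top",a,80),cast("side",b,80),tri(a,b));print("tip",cast("top",at,122),cast("side",bt,122),tri(at,bt))
# base plate corners
a=zt(205,175,100,0,0,[(122,33),(365,112),(282,347),(34,263)])
print("base",cast("top",a,5))
E
```

```text
T top [[ 557.7 -162.6   12. ]
 [ 551.8 -191.3   12. ]
 [ 637.4 -108.1   12. ]
 [ 587.2 -281.4   12. ]]
T side [[ 556.6 -165.    12. ]
 [ 550.9 -187.9   12. ]
 [ 636.2 -108.5   12. ]
 [ 583.3 -282.    12. ]]
roof top [[ 657.7  -82.6   66. ]
 [ 591.6 -301.8   66. ]
 [ 753.4 -109.4   66. ]
 [ 690.  -331.1   66. ]]
roof side [[ 657.3  -81.1   66. ]
 [ 588.4 -304.3   66. ]
 [ 752.7 -110.7   66. ]
 [ 685.3 -332.5   66. ]]
foot [[682.8 305.9  80. ]
 [638.1 160.5  80. ]] [[684.1 304.2  80. ]
 [639.7 160.9  80. ]] [[684.  306.1  78.5   1.7]
 [638.7 160.3  80.5   1.5]]
tip [[682.6 304.7 122. ]
 [640.5 163.  122. ]] [[681.4 298.  122. ]
 [637.8 155.6 122. ]] [[684.1 305.9 116.    0.2]
 [641.4 163.9 114.8   1.1]]
base [[749.9 310.8   5. ]
 [692.6 122.5   5. ]
 [511.4 178.3   5. ]
 [570.3 368.    5. ]]
```

```bash
cat >> h.py <<'E'
from scipy.spatial.transform import Rotation as Ro
def plan(pos,yaw):
    """yaw: template frame yaw (deg); jaw along its y; tool down. shift/turn from current measured pose"""
    s=env.state(); R=Ro.from_euler("xyz",s["ee_rot"],degrees=True)
    y=np.radians(yaw); jy=np.array([-np.sin(y),np.cos(y),0])
    best=None
    for sg in (1,-1):
        X=np.array([0,0,-1.]);Z=sg*jy;Y=np.cross(Z,X)
        T=Ro.from_matrix(np.c_[X,Y,Z]); rv=(R.inv()*T).as_rotvec()
        if best is None or np.linalg.norm(rv)<np.linalg.norm(best): best=rv
    sh=R.inv().apply(np.asarray(pos)-s["ee_pos"])/100
    print("pose",s["ee_pos"].round(2),"R cols",R.as_matrix().round(3).tolist(),"q",s["qpos"].round(1),"t",s["time_s"])
    print("shift",sh.round(4),"turn",(best/(2*np.pi)).round(5))
E
python3 - <<'E'
from h import *
plan([572,-182,150],-16.5)
E
```

```text
pose [163.08 550.92 213.2 ] R cols [[-0.0, -0.959, 0.284], [-0.002, 0.284, 0.959], [-1.0, 0.0, -0.002]] q [72.4 18.3 89.7 -0.  72.  -1.1] t 0.1
shift [ 0.6411 -6.0013 -5.8662] turn [ 3.0e-05 -2.5e-04 -0.0e+00]
```

Emit:
send_rows --commands '[[[0, -0.15, -0.15, 0, 0, 0], [0, -0.4, -0.39, 0, 0, 0], [0, -0.7, -0.68, 0, 0, 0], [0, -1, -0.98, 0, 0, 0]]]' --jaw -1

```text
time_s: 0.6
ee_pos: [232.0, 426.5, 213.8]
ee_rot: [-149.3, 89.9, -75.8]
force: [0.0, 0.4, 1.7]
gripper_width: 91.4
```

Emit:
send_rows --commands '[[[0, -0.3, -0.3, 0, 0, 0], [0, -0.65, -0.64, 0, 0, 0], [0, -1, -0.98, 0, 0, 0]]]'

```text
time_s: 0.98
ee_pos: [299.6, 303.9, 213.9]
ee_rot: [-137.1, 90.0, -63.6]
force: [0.4, -0.1, -0.2]
gripper_width: 91.3
```

Emit:
send_rows --commands '[[[0, -0.3, -0.3, 0, 0, 0], [0, -0.65, -0.64, 0, 0, 0], [0, -1, -0.98, 0, 0, 0]]]'

```text
time_s: 1.35
ee_pos: [367.3, 181.7, 213.9]
ee_rot: [-141.2, 90.0, -67.7]
force: [0.6, 0.7, -0.2]
gripper_width: 91.2
```

Emit:
send_rows --commands '[[[0, -0.3, -0.3, 0, 0, 0], [0, -0.65, -0.64, 0, 0, 0], [0, -1, -0.98, 0, 0, 0]]]'

```text
time_s: 1.72
ee_pos: [435.0, 59.5, 213.9]
ee_rot: [163.6, 90.0, -122.9]
force: [1.2, -0.2, -0.1]
gripper_width: 90.8
```

Emit:
send_rows --commands '[[[0, -0.3, -0.3, 0, 0, 0], [0, -0.65, -0.64, 0, 0, 0], [0, -1, -0.98, 0, 0, 0]]]'

```text
time_s: 2.1
ee_pos: [502.9, -62.6, 213.9]
ee_rot: [112.1, 90.0, -174.4]
force: [1.3, -0.3, -0.0]
gripper_width: 90.9
```

Emit:
send_rows --commands '[[[0.1, -0.3, -0.3, 0, 0, 0], [0.3, -0.65, -0.64, 0, 0, 0], [0.5, -0.9, -0.87, 0, 0, 0], [0.5, -0.9, -0.87, 0, 0, 0], [0.5, -0.9, -0.87, 0, 0, 0]]]'

```text
time_s: 2.72
ee_pos: [564.1, -169.3, 164.2]
ee_rot: [68.3, 89.9, 141.8]
force: [-0.2, -0.0, -0.0]
gripper_width: 91.4
```

```bash
python3 - <<'E'
from h import *
plan([572,-182,3],-16.5)
for n in("side","top"):
    p,d=env.grab_frame(n); cv2.imwrite(f"pics/{n}1.png",p[:,:,::-1])
E
```

```text
pose [ 564.11 -169.28  164.17] R cols [[-0.001, -0.959, 0.284], [0.001, 0.284, 0.959], [-1.0, 0.001, 0.0]] q [-17.8  21.6  92.2   0.   66.3 -91.3] t 2.725
shift [ 1.6116 -0.1132 -0.1   ] turn [-6.0e-05  6.0e-05 -1.4e-04]
```

View pics/side1.png

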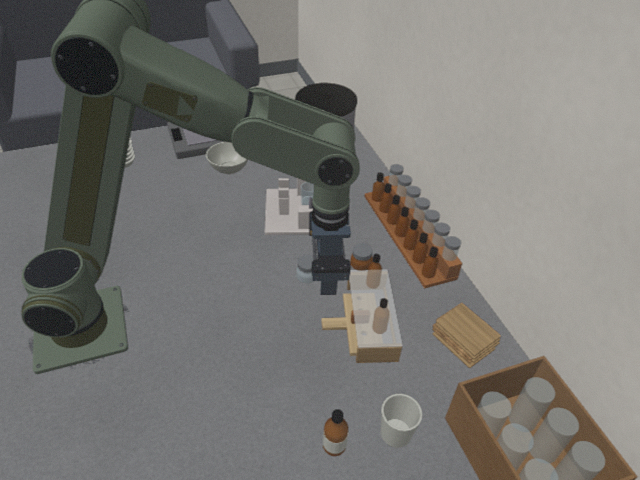

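The gripper is over the tongue area (side view, about 330,285) and everything is clear. Descending to the tongue now.

Emit:
send_rows --commands '[[[0.2, -0.11, -0.1, 0, 0, 0], [0.5, -0.11, -0.1, 0, 0, 0], [0.8, -0.11, -0.1, 0, 0, 0], [0.95, -0.11, -0.1, 0, 0, 0]]]'

```text
time_s: 3.32
ee_pos: [571.9, -181.8, 66.5]
ee_rot: [89.7, 89.8, 163.2]
force: [0.2, -0.1, -0.2]
gripper_width: 91.3
```

Emit:
send_rows --commands '[[[0.2, 0, 0, 0, 0, 0], [0.4, 0, 0, 0, 0, 0], [0.55, 0, 0, 0, 0, 0], [0.64, 0, 0, 0, 0, 0], [0.65, 0, 0, 0, 0, 0], [0.65, 0, 0, 0, 0, 0]]]'

```text
time_s: 4.08
ee_pos: [573.4, -182.2, 4.4]
ee_rot: [-87.0, 89.9, -13.5]
force: [0.5, 0.5, 0.1]
gripper_width: 91.3
```

```bash
python3 - <<'E'
from h import *
plan([572,-182,3],-16.5)
for n,(x,y,w,h) in(("side",(300,250,110,110)),("top",(345,165,110,110))):
    p,d=env.grab_frame(n); cv2.imwrite(f"pics/{n}2.png",cv2.resize(p[y:y+h,x:x+w,::-1],(400,400),interpolation=cv2.INTER_CUBIC))
a=[cv2.imread(f"pics/{n}2.png") for n in("top","side")];cv2.imwrite("pics/both2.png",np.hstack(a))
E
```

```text
pose [ 573.36 -182.22    4.43] R cols [[0.001, -0.959, 0.284], [-0.0, 0.284, 0.959], [-1.0, -0.001, 0.0]] q [-18.7  31.9 101.    0.   47.  -92.2] t 4.075
shift [ 0.0143  0.0137 -0.0017] turn [3.0e-05 1.0e-05 1.8e-04]
```

View pics/both2.png

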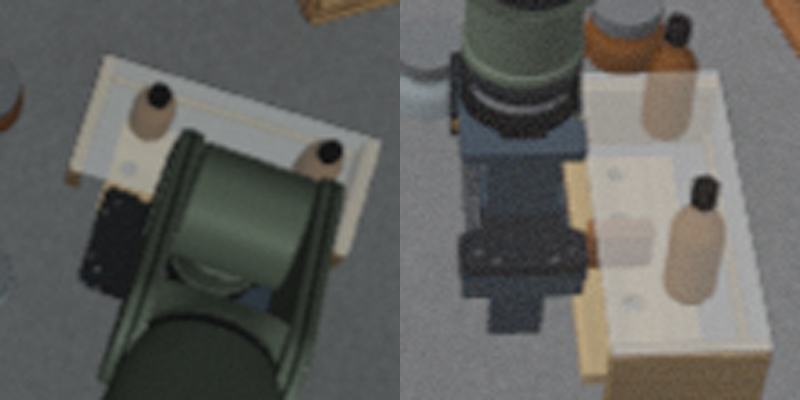

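The picture shows the fingers straddling the tongue at table height, clear of the roof. Closing the jaws.

Emit:
send_rows --commands '[[[0, 0, 0, 0, 0, 0], [0, 0, 0, 0, 0, 0], [0, 0, 0, 0, 0, 0], [0, 0, 0, 0, 0, 0], [0, 0, 0, 0, 0, 0], [0, 0, 0, 0, 0, 0], [0, 0, 0, 0, 0, 0], [0, 0, 0, 0, 0, 0]]]' --jaw 1 --force 30

```text
time_s: 5.18
ee_pos: [572.9, -182.1, 3.9]
ee_rot: [-0.9, 90.0, 72.6]
force: [0.2, 0.9, 0.1]
gripper_width: 29.7
```

Emit:
send_rows --commands '[[[0, 0.05, 0, 0, 0, 0], [0, 0.12, 0, 0, 0, 0], [0, 0.2, 0, 0, 0, 0], [0, 0.3, 0, 0, 0, 0], [0, 0.4, 0, 0, 0, 0]]]'

```text
time_s: 5.8
ee_pos: [533.7, -170.5, 4.0]
ee_rot: [49.0, 90.0, 122.6]
force: [0.5, -0.7, -0.7]
gripper_width: 29.8
```

Emit:
send_rows --commands '[[[0, 0.1, 0, 0, 0, 0], [0, 0.2, 0, 0, 0, 0], [0, 0.3, 0, 0, 0, 0], [0, 0.4, 0, 0, 0, 0], [0, 0.5, 0, 0, 0, 0], [0, 0.6, 0, 0, 0, 0], [0, 0.7, 0, 0, 0, 0], [0, 0.8, 0, 0, 0, 0], [0, 0.87, 0, 0, 0, 0], [0, 0.9, 0, 0, 0, 0], [0, 0.9, 0, 0, 0, 0]]]'

```text
time_s: 7.18
ee_pos: [447.6, -145.0, 3.9]
ee_rot: [85.2, 89.9, 158.7]
force: [-2.0, 1.2, 0.3]
gripper_width: 29.7
```

```bash
python3 - <<'E'
from h import *
s=env.state();print(s["force"],s["gripper_width"])
for n,(x,y,w,h) in(("side",(260,250,150,150)),("top",(345,165,150,150))):
    p,d=env.grab_frame(n); cv2.imwrite(f"pics/{n}3.png",cv2.resize(p[y:y+h,x:x+w,::-1],(400,400),interpolation=cv2.INTER_CUBIC))
a=[cv2.imread(f"pics/{n}3.png") for n in("top","side")];cv2.imwrite("pics/both3.png",np.hstack(a))
E
```

```text
[-1.95146546  1.16281958  0.32936788] 29.688089719450307
```

View pics/both3.png

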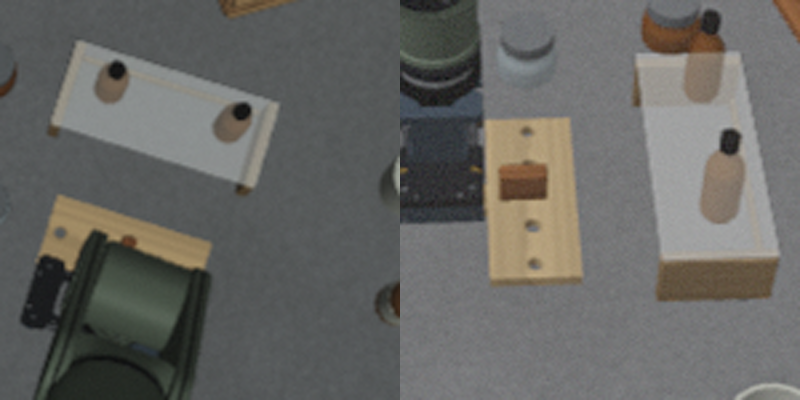

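The template is fully out: the side view shows its plate and handle in front of the riser with a clear gap. Next I'll let go, rise and move aside to look.

Emit:
send_rows --commands '[[[0, 0, 0, 0, 0, 0], [0, 0, 0, 0, 0, 0], [0, 0, 0, 0, 0, 0], [0, 0, 0, 0, 0, 0], [0, 0, 0, 0, 0, 0], [0, 0, 0, 0, 0, 0]]]' --jaw -1

```text
time_s: 8.02
ee_pos: [448.2, -145.2, 3.9]
ee_rot: [12.7, 90.0, 86.2]
force: [-0.6, 0.5, 0.3]
gripper_width: 86.5
```

Emit:
send_rows --commands '[[[-0.05, 0, 0, 0, 0, 0], [-0.2, 0, 0, 0, 0, 0], [-0.5, 0, 0, 0, 0, 0], [-0.8, 0, 0, 0, 0, 0], [-1, 0, 0, 0, 0, 0]]]'

```text
time_s: 8.65
ee_pos: [448.7, -145.3, 105.7]
ee_rot: [-90.7, 89.9, -17.1]
force: [0.5, -0.1, 0.2]
gripper_width: 91.4
```

Emit:
send_rows --commands '[[[-0.2, 0, 0.3, 0, 0, 0], [-0.4, 0, 0.6, 0, 0, 0], [-0.4, 0, 1, 0, 0, 0]]]'

```text
time_s: 9.02
ee_pos: [477.9, -48.9, 146.0]
ee_rot: [-81.6, 89.7, -8.1]
force: [0.5, 0.8, -0.7]
gripper_width: 91.0
```

Emit:
send_rows --commands '[[[0, 0, 0.4, 0, 0, 0], [0, 0, 0.8, 0, 0, 0], [0, 0, 1, 0, 0, 0], [0, 0, 1, 0, 0, 0], [0, 0, 1, 0, 0, 0]]]'

```text
time_s: 9.65
ee_pos: [504.5, 45.6, 143.9]
ee_rot: [146.2, 90.0, -140.3]
force: [-0.2, -0.3, -1.3]
gripper_width: 91.3
```

```bash
python3 - <<'E'
from h import *
s=env.state();print(s["force"],s["ee_pos"],s["gripper_width"])
for n,(x,y,w,h) in(("side",(280,280,100,100)),("top",(345,205,100,100))):
    p,d=env.grab_frame(n); np.savez(f"{n}4.npz",p=p,d=d);cv2.imwrite(f"pics/{n}4f.png",p[:,:,::-1]);cv2.imwrite(f"pics/{n}4.png",cv2.resize(p[y:y+h,x:x+w,::-1],(400,400),interpolation=cv2.INTER_CUBIC))
a=[cv2.imread(f"pics/{n}4.png") for n in("top","side")];cv2.imwrite("pics/both4.png",np.hstack(a))
E
```

```text
[-0.24238657 -0.28989187 -1.26085176] [504.52889611  45.64370554 143.86283697] 91.31476338682421
```

View pics/both4.png

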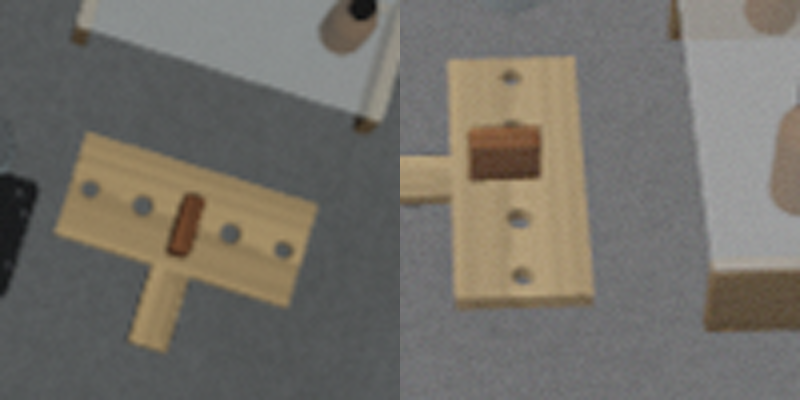

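View pics/top4f.png

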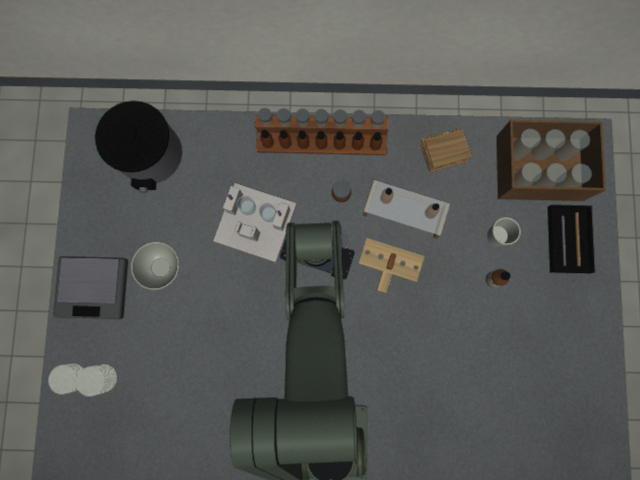

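```bash
python3 - <<'E'
from h import *
np.set_printoptions(precision=2,suppress=True)
a=zt(345,205,100,0,0,[(88,131),(55,234),(317,206),(291,304),(91,189),(284,250),(201,194),(184,194)])
P=cast("top",a,12);print(P)
b=zt(280,280,100,400,0,[(574,56),(447,60),(593,297),(456,300),(511,76),(522,275)])
Q=cast("side",b,12);print(Q)
for X in (P,Q):
    c=X[:4].mean(0); l=X[:2].mean(0)-X[2:4].mean(0); print("c",c,"len",np.hypot(*l[:2]),"yaw",np.degrees(np.arctan2(-l[0],l[1])), "w",np.linalg.norm(X[0]-X[1]),np.linalg.norm(X[2]-X[3]))
    h=X[4]-X[5];print("holes mid",(X[4]+X[5])/2,np.hypot(*h[:2]),np.degrees(np.arctan2(-h[0],h[1])))
p=np.load("top4.npz")["p"];hsv=cv2.cvtColor(p,cv2.COLOR_RGB2HSV)
m=((hsv[...,0]>8)&(hsv[...,0]<30)&(hsv[...,1]>60)&(hsv[...,2]>50)).astype(np.uint8)
r=np.zeros_like(m);r[230:300,350:430]=m[230:300,350:430]
cs,_=cv2.findContours(r,cv2.RETR_EXTERNAL,cv2.CHAIN_APPROX_NONE);c=max(cs,key=cv2.contourArea)
g=np.zeros_like(m);cv2.drawContours(g,[c],-1,1,-1)
plate=cv2.morphologyEx(g,cv2.MORPH_OPEN,np.ones((15,15),np.uint8))
ys,xs=np.nonzero(plate)
W=cast("top",np.c_[xs,ys],12)[:,:2];o=W.mean(0);u,s,v=np.linalg.svd(W-o,full_matrices=False);print("mask centroid",o,v,np.degrees(np.arctan2(v[0][1],v[0][0]))-90,np.sqrt(12)*s/np.sqrt(len(W)))
# fin mask
f=((hsv[...,0]<12)&(hsv[...,1]>100)).astype(np.uint8)
f[:245]=0;f[:,:380]=0;f[275:]=0;f[:,400:]=0
ys,xs=np.nonzero(f);print("fin",len(xs),xs.mean(),ys.mean(),cast("top",[(xs.mean(),ys.mean())],48))
E
```

```text
[[ 589.81  -93.81   12.  ]
 [ 511.66  -70.51   12.  ]
 [ 537.52 -264.99   12.  ]
 [ 464.04 -245.8    12.  ]
 [ 546.07  -96.74   12.  ]
 [ 504.01 -240.55   12.  ]
 [ 544.36 -178.7    12.  ]
 [ 544.04 -166.05   12.  ]]
[[ 587.97  -93.43   12.  ]
 [ 510.02  -71.16   12.  ]
 [ 535.9  -268.26   12.  ]
 [ 460.23 -245.13   12.  ]
 [ 544.43  -96.48   12.  ]
 [ 501.94 -240.9    12.  ]]
c [ 525.76 -168.78   12.  ] len 180.2934494077076 yaw -16.085793071204147 w 81.5537543425155 75.93842831825965
holes mid [ 525.04 -168.64   12.  ] 149.83457300866672 -16.303594826358253
c [ 523.53 -169.5    12.  ] len 181.68228394428812 yaw -16.2794387345468 w 81.06644017569877 79.13141462276033
holes mid [ 523.18 -168.69   12.  ] 150.5436113582169 -16.394286734927988
mask centroid [ 524.55 -168.23] [[-0.27 -0.96]
 [ 0.96 -0.27]] -195.6494375238965 [168.51  80.16]
fin 16 390.8125 261.4375 [[ 514.96 -163.27   48.  ]]
```

Both views put the template's centre at about (524,-169) with yaw -16.4°, lying flat, so the handle is at (516.6,-166.4). Going to the handle.

```bash
python3 - <<'E'
from h import *
plan([516.6,-166.4,16],-16.4)
E
```

```text
pose [504.63  45.47 143.95] R cols [[-0.0, -0.958, 0.285], [-0.0, 0.285, 0.958], [-1.0, 0.0, -0.0]] q [  3.9  15.5 104.6  -0.   59.9 -69.6] t 9.75
shift [ 1.2801 -0.7192 -1.9961] turn [-4.7e-04 -6.0e-05 -4.0e-05]
```

Emit:
send_rows --commands '[[[0, -0.15, -0.3, 0, 0, 0], [0, -0.3, -0.65, 0, 0, 0], [0, -0.5, -1, 0, 0, 0]]]'

```text
time_s: 10.12
ee_pos: [524.0, -65.4, 144.1]
ee_rot: [116.0, 90.0, -170.5]
force: [0.9, -0.1, -0.5]
gripper_width: 91.1
```

Emit:
send_rows --commands '[[[0.1, -0.1, -0.4, 0, 0, 0], [0.3, -0.2, -0.8, 0, 0, 0], [0.6, -0.22, -0.99, 0, 0, 0], [0.6, -0.22, -1, 0, 0, 0], [0.6, -0.22, -1, 0, 0, 0]]]'

```text
time_s: 10.75
ee_pos: [517.6, -165.7, 84.8]
ee_rot: [-71.2, 89.9, 2.3]
force: [0.3, -0.5, 0.3]
gripper_width: 91.3
```

```bash
python3 - <<'E'
from h import *
plan([516.6,-166.4,16],-16.4)
E
```

```text
pose [ 517.59 -165.7    84.78] R cols [[0.001, -0.959, 0.285], [0.0, 0.285, 0.959], [-1.0, -0.001, 0.0]] q [-19.   22.1 104.4   0.   53.5 -92.5] t 10.75
shift [ 0.6877  0.0082 -0.0098] turn [-3.6e-04  6.0e-05  1.6e-04]
```

Emit:
send_rows --commands '[[[0.15, 0, -0.01, 0, 0, 0], [0.35, 0, -0.01, 0, 0, 0], [0.55, 0, -0.01, 0, 0, 0], [0.66, 0, -0.01, 0, 0, 0], [0.69, 0, -0.01, 0, 0, 0], [0.69, 0, -0.01, 0, 0, 0], [0.69, 0, -0.01, 0, 0, 0]]]'

```text
time_s: 11.62
ee_pos: [517.5, -166.7, 15.6]
ee_rot: [-88.9, 89.9, -15.4]
force: [0.1, 0.8, 0.7]
gripper_width: 91.3
```

Emit:
send_rows --commands '[[[0, 0, 0, 0, 0, 0], [0, 0, 0, 0, 0, 0], [0, 0, 0, 0, 0, 0], [0, 0, 0, 0, 0, 0], [0, 0, 0, 0, 0, 0], [0, 0, 0, 0, 0, 0], [0, 0, 0, 0, 0, 0], [0, 0, 0, 0, 0, 0]]]' --jaw 1 --force 40

```text
time_s: 12.62
ee_pos: [517.0, -166.4, 14.9]
ee_rot: [3.3, 90.0, 76.8]
force: [-0.0, 0.7, 0.1]
gripper_width: 16.0
```

```bash
python3 - <<'E'
from h import *
plan([516.6,-166.4,16],-16.4)
for n,(x,y,w,h) in(("side",(270,240,110,110)),):
    p,d=env.grab_frame(n); cv2.imwrite(f"pics/{n}5.png",cv2.resize(p[y:y+h,x:x+w,::-1],(440,440),interpolation=cv2.INTER_CUBIC))
E
```

```text
pose [ 517.03 -166.43   14.9 ] R cols [[0.0, -0.959, 0.284], [0.0, 0.284, 0.959], [-1.0, 0.0, 0.0]] q [-19.1  27.2 108.6   0.   44.2 -92.6] t 12.625
shift [-0.011   0.0042 -0.0009] turn [-2.8e-04  5.0e-05 -0.0e+00]
```

View pics/side5.png

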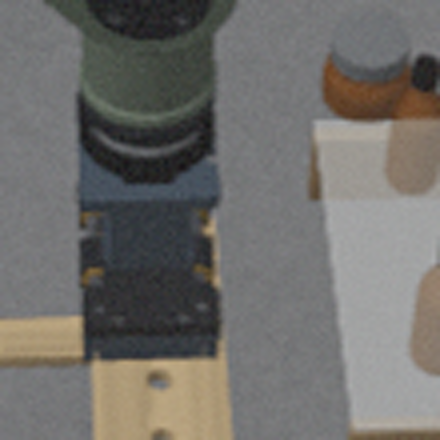

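The handle is gripped (opening 16.0 mm). Now lift it and carry it to the jig.

Emit:
send_rows --commands '[[[-0.05, 0, 0, 0, 0, 0], [-0.2, 0, 0, 0, 0, 0], [-0.4, 0, 0, 0, 0, 0], [-0.7, 0, 0, 0, 0, 0], [-1, 0, 0, 0, 0, 0]]]'

```text
time_s: 13.3
ee_pos: [516.9, -166.6, 116.7]
ee_rot: [-89.4, 90.0, -15.9]
force: [0.9, -0.9, -2.1]
gripper_width: 15.8
```

Emit:
send_rows --commands '[[[-0.2, 0, 0.1, 0, 0, 0], [-0.4, 0, 0.25, 0, 0, 0], [-0.55, 0, 0.5, 0, 0, 0], [-0.55, 0, 0.75, 0, 0, 0], [-0.55, 0, 1, 0, 0, 0]]]'

```text
time_s: 13.92
ee_pos: [545.5, -70.0, 171.2]
ee_rot: [-81.1, 89.9, -7.6]
force: [-0.2, 0.4, -1.7]
gripper_width: 16.0
```

Emit:
send_rows --commands '[[[0, 0, 0.25, 0, 0, 0], [0, 0, 0.5, 0, 0, 0], [0, 0, 0.75, 0, 0, 0], [0, 0, 1, 0, 0, 0]]]'

```text
time_s: 14.42
ee_pos: [573.7, 25.9, 170.9]
ee_rot: [-71.6, 90.0, 1.9]
force: [-0.2, 0.3, -2.5]
gripper_width: 15.9
```

Emit:
send_rows --commands '[[[0, 0, 0.25, 0, 0, 0], [0, 0, 0.5, 0, 0, 0], [0, -0.08, 0.75, 0, 0, 0], [0, -0.17, 1, 0, 0, 0]]]'

```text
time_s: 14.92
ee_pos: [618.5, 117.0, 170.9]
ee_rot: [-70.5, 90.0, 3.0]
force: [-0.1, 1.0, -2.3]
gripper_width: 15.5
```

Emit:
send_rows --commands '[[[0, 0, 0.25, 0, 0, 0], [0, 0, 0.5, 0, 0, 0], [0, 0, 0.75, 0, 0, 0], [0, 0, 1, 0, 0, 0], [0, 0, 1.0, 0, 0, 0]]]'

```text
time_s: 15.55
ee_pos: [646.9, 214.5, 169.7]
ee_rot: [23.0, 90.0, 96.6]
force: [0.1, 0.0, -3.0]
gripper_width: 15.7
```

```bash
python3 - <<'E'
from h import *
plan([653.5,235.6,160],-17.1)
E
```

```text
pose [646.94 214.48 169.66] R cols [[-0.0, -0.96, 0.282], [0.0, 0.282, 0.96], [-1.0, 0.0, 0.0]] q [ 17.4  29.5  78.1   0.   72.4 -56.3] t 15.55
shift [ 0.0966 -0.0035  0.221 ] turn [ 2.07e-03  6.00e-05 -2.00e-05]
```

Emit:
send_rows --commands '[[[0.03, 0, 0.1, 0.001, 0, 0], [0.05, 0, 0.2, 0.002, 0, 0], [0.05, 0, 0.22, 0.002, 0, 0], [0.05, 0, 0.22, 0.002, 0, 0], [0.05, 0, 0.22, 0.002, 0, 0]]]'

```text
time_s: 16.18
ee_pos: [653.1, 232.9, 165.1]
ee_rot: [-112.7, 90.0, -39.9]
force: [-0.4, -0.3, -1.7]
gripper_width: 16.2
```

```bash
python3 - <<'E'
from h import *
plan([653.5,235.6,160],-17.1)
for n,(x,y,w,h) in(("side",(240,120,120,120)),("top",(200,160,120,120))):
    p,d=env.grab_frame(n); np.savez(f"{n}6.npz",p=p,d=d);cv2.imwrite(f"pics/{n}6.png",cv2.resize(p[y:y+h,x:x+w,::-1],(400,400),interpolation=cv2.INTER_CUBIC))
a=[cv2.imread(f"pics/{n}6.png") for n in("top","side")];cv2.imwrite("pics/both6.png",np.hstack(a))
E
```

```text
pose [653.08 232.88 165.09] R cols [[0.0, -0.955, 0.296], [-0.0, 0.296, 0.955], [-1.0, -0.0, -0.0]] q [ 18.7  30.8  76.6  -0.   72.7 -54.1] t 16.175
shift [0.0509 0.004  0.0272] turn [-3.6e-04 -1.0e-05  2.0e-05]
```

View pics/both6.png

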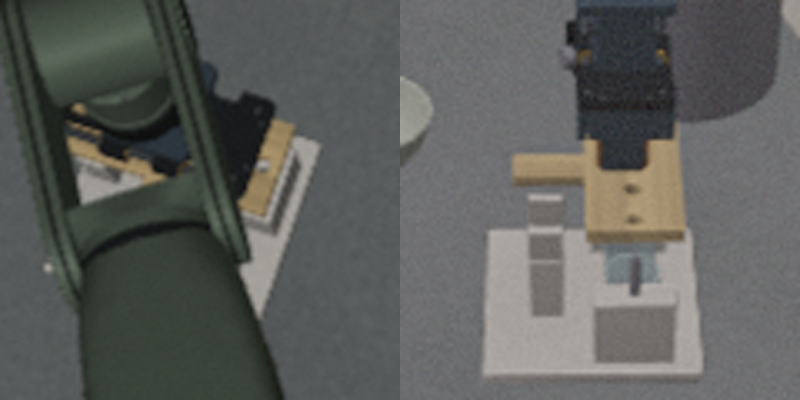

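```bash
python3 - <<'E'
from h import *
np.set_printoptions(precision=2,suppress=True)
s=env.state();R=Ro.from_euler("xyz",s["ee_rot"],degrees=True).as_matrix();t=s["ee_pos"]
xh=-R[:,1];yh=R[:,2]
o=t+7.6*xh;print("origin",o,"hR",o-75*yh,"h34",o-34*yh)
k=zt(240,120,120,400,0,[(631,220),(631,188),(683,236),(586,236),(512,155)])
print("side casts (hR,h34,BR,FR,tip)",cast("side",k,t[2]-2.9))
k=zt(200,160,120,0,0,[(262,165),(294,126),(258,213)])
print("top casts (hR,BR,FR)",cast("top",k,t[2]-2.9))
print("BR pred",o+40*xh-90*yh,"FR",o-40*xh-90*yh)
k=zt(240,120,120,400,0,[(635,292)]);print("pin foot side",cast("side",k,80))
for z in (80,122):
  q=proj("side",[[638.9,161.1,z]]);print((q-[240,120])*400/120+[400,0])
for n,(x,y,w,h) in(("side",(280,160,60,80)),("top",(255,185,50,50))):
    p=np.load(f"{n}6.npz")["p"];cv2.imwrite(f"pics/{n}6b.png",cv2.resize(p[y:y+h,x:x+w,::-1],(w*8,h*8),interpolation=cv2.INTER_CUBIC))
E
```

```text
origin [660.31 230.64 165.1 ] hR [638.09 159.01 165.1 ] h34 [650.24 198.17 165.1 ]
side casts (hR,h34,BR,FR,tip) [[633.59 157.43 162.2 ]
 [647.42 197.69 162.2 ]
 [666.5  125.13 162.2 ]
 [592.67 148.96 162.2 ]
 [566.92 271.57 162.2 ]]
top casts (hR,BR,FR) [[638.58 158.61 162.2 ]
 [672.15 133.41 162.2 ]
 [598.27 160.28 162.2 ]]
BR pred [671.85 132.83 165.1 ] FR [595.44 156.53 165.09]
pin foot side [[640.24 162.83  80.  ]]
[[633.   292.42]]
[[633.78 253.57]]
```

View pics/side6b.png

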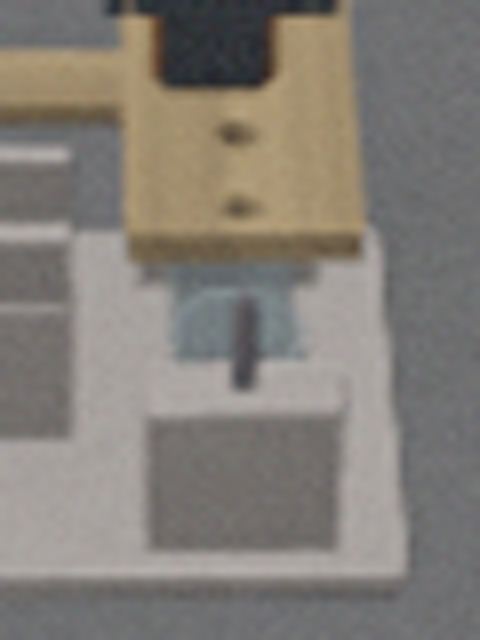

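View pics/top6b.png

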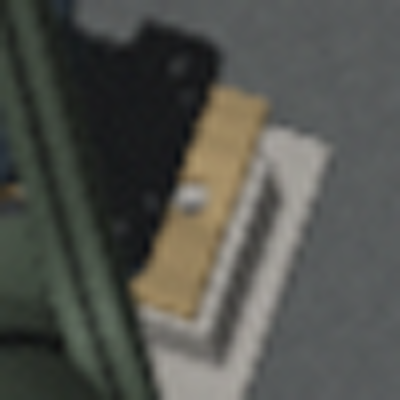

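```bash
python3 - <<'E'
from h import *
np.set_printoptions(precision=2,suppress=True)
def z8(x,y,p): p=np.asarray(p,float); return np.c_[x+p[:,0]/8-.4375,y+p[:,1]/8-.4375]
zz=162.2
S=cast("side",z8(280,160,[(237,132),(238,206),(361,233),(130,235)]),zz);print("side h34,hR,BR,FR",S)
T=cast("top",z8(255,185,[(190,198),(268,103),(200,318),(218,84),(132,285)]),zz);print("top hR,BR,FR",T)
print("pin side foot,tip",cast("side",z8(280,160,[(243,386)]),80),cast("side",z8(280,160,[(246,297)]),120))
p=np.load("top0.npz")["p"];a=cv2.resize(p[190:235,222:272,::-1],(400,360),interpolation=cv2.INTER_CUBIC)
p=np.load("top0.npz")["p"];
b=cv2.resize(p[200:240,262:302,::-1],(360,360),interpolation=cv2.INTER_CUBIC)
a=cv2.resize(p[180:220,215:255,::-1],(360,360),interpolation=cv2.INTER_CUBIC)
cv2.imwrite("pics/pins0.png",np.hstack([a,b]))
p=np.load("side0.npz")["p"]
cv2.imwrite("pics/pins0s.png",cv2.resize(p[155:230,280:340,::-1],(480,600),interpolation=cv2.INTER_CUBIC))
E
```

```text
side h34,hR,BR,FR [[648.02 197.44 162.2 ]
 [635.   158.51 162.2 ]
 [669.45 132.1  162.2 ]
 [595.57 154.79 162.2 ]]
top hR,BR,FR [[638.13 158.42 162.2 ]
 [672.2  132.83 162.2 ]
 [596.32 153.31 162.2 ]
 [678.49 150.35 162.2 ]
 [607.23 177.1  162.2 ]]
pin side foot,tip [[638.88 160.72  80.  ]] [[639.33 160.73 120.  ]]
```

View pics/pins0.png

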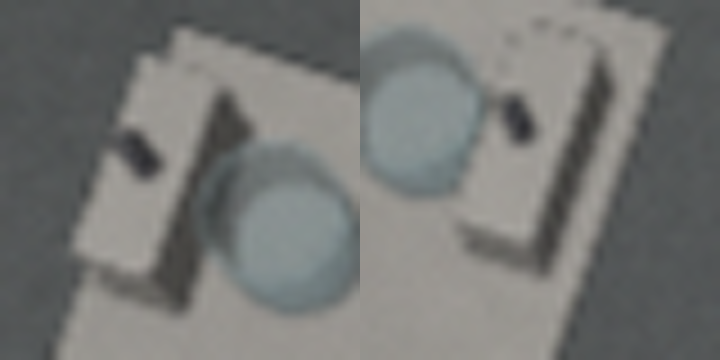

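View pics/pins0s.png

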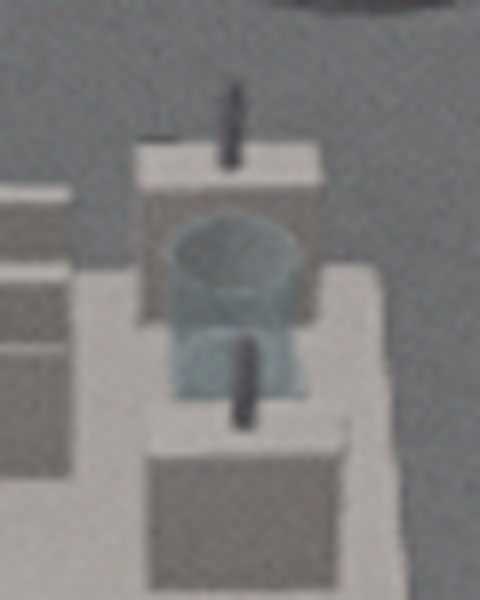

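```bash
python3 - <<'E'
from h import *
np.set_printoptions(precision=2,suppress=True)
def zk(k,x,y,p): p=np.asarray(p,float); return np.c_[x+p[:,0]/k-.5+.5/k,y+p[:,1]/k-.5+.5/k]
L=zk(9,215,180,[(148,167),(122,135)]);Rr=zk(9,262-40,200,[(525,131),(511,101)])
Rr=zk(9,262,200,[(525-360,131),(511-360,101)])
for nm,q in(("L",L),("R",Rr)): print("top",nm,cast("top",q[:1],80),cast("top",q[1:],121))
s=zk(8,280,155,[(230,160),(235,86),(243,421),(247,342)])
print("side L",cast("side",s[:1],80),cast("side",s[1:2],121),"R",cast("side",s[2:3],80),cast("side",s[3:],121))
# dark mask centroid of pins at mid-height 101
for n,(bx) in (("top",((222,190,240,206),(272,207,284,219))),("side",((303,162,314,178),(304,195,316,212)))):
    p=np.load(f"{n}0.npz")["p"].astype(float).mean(2)
    for (x0,y0,x1,y1) in bx:
        r=p[y0:y1,x0:x1]; med=np.percentile(r,80); w=np.clip(med*0.75-r,0,None)
        yy,xx=np.mgrid[y0:y1,x0:x1]; c=(w*xx).sum()/w.sum(),(w*yy).sum()/w.sum(); print(n,c,cast(n,[c],98))
E
```

```text
top L [[685.03 306.41  80.  ]] [[685.92 307.23 121.  ]]
top R [[641.03 162.03  80.  ]] [[642.42 162.58 121.  ]]
side L [[684.49 307.97  80.  ]] [[682.6  298.44 121.  ]] R [[639.76 163.27  80.  ]] [[638.36 156.91 121.  ]]
top (np.float64(230.55574836395823), np.float64(197.45093279846563)) [[682.89 304.31  98.  ]]
top (np.float64(278.8964737793852), np.float64(212.84342977697406)) [[641.11 163.17  98.  ]]
side (np.float64(308.18028191899907), np.float64(168.17171060649142)) [[686.37 315.41  98.  ]]
side (np.float64(309.93820463731123), np.float64(201.53967241012552)) [[640.51 166.27  98.  ]]
```

Measured in the same views, the pins need a shift of about (+3.2,+4.2) mm. I'll shift, drop to just above the pin tips and look again.

Emit:
send_rows --commands '[[[0.05, -0.02, 0.05, 0, 0, 0], [0.15, -0.02, 0.05, 0, 0, 0], [0.2, -0.02, 0.05, 0, 0, 0], [0.21, -0.02, 0.05, 0, 0, 0], [0.21, -0.02, 0.05, 0, 0, 0]]]'

```text
time_s: 16.9
ee_pos: [656.5, 237.4, 143.9]
ee_rot: [-21.0, 90.0, 51.8]
force: [0.1, -0.2, -2.4]
gripper_width: 16.0
```

```bash
python3 - <<'E'
from h import *
np.set_printoptions(precision=2,suppress=True)
plan([656,237,95],-17.1)
ims=[]
for n,(x,y,w,h) in(("side",(275,160,50,60)),("top",(255,185,50,60))):
    p,d=env.grab_frame(n); np.savez(f"{n}7.npz",p=p,d=d);ims.append(cv2.resize(p[y:y+h,x:x+w,::-1],(w*8,h*8),interpolation=cv2.INTER_CUBIC))
cv2.imwrite("pics/both7.png",np.hstack(ims[::-1]))
E
```

```text
pose [656.5  237.43 143.94] R cols [[0.0, -0.955, 0.296], [0.0, 0.296, 0.955], [-1.0, -0.0, 0.0]] q [ 18.9  32.   77.5   0.   70.5 -53.9] t 16.9
shift [ 0.49  0.   -0.01] turn [-0.  0.  0.]
```

View pics/both7.png

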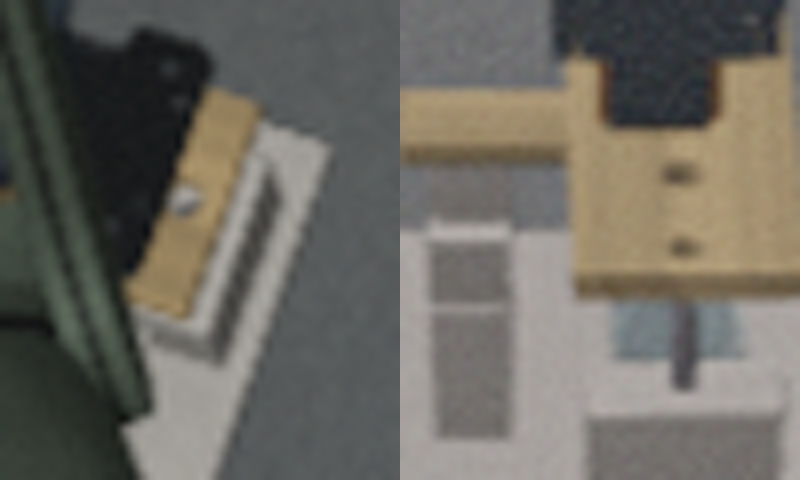

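```bash
python3 - <<'E'
from h import *
np.set_printoptions(precision=2,suppress=True)
p=np.load("top7.npz")["p"]; x,y=268,200
a=cv2.resize(p[y:y+20,x:x+20,::-1],(400,400),interpolation=cv2.INTER_NEAREST)
b=cv2.resize(p[y:y+20,x:x+20,::-1],(400,400),interpolation=cv2.INTER_CUBIC)
cv2.imwrite("pics/hole7.png",np.hstack([a,b]))
for nm,P in(("hole top",[642,163.4,141]),("hole bot",[642,163.4,129]),("pin tip",[641.5,162.7,122]),("pin z112",[641.5,162.7,112]),("foot",[641.5,162.7,80])):
    print(nm,(proj("top",[P])-[x,y]+.5)*20)
S=cast("side",np.c_[275+(np.array([680,684])-400)/8-.44,160+np.array([174,247])/8-.44],141);print(S)
E
```

```text
hole top [[196.6  199.34]]
hole bot [[205.12 216.8 ]]
pin tip [[214.84 230.46]]
pin z112 [[221.75 244.66]]
foot [[243.31 288.95]]
[[650.62 200.87 141.  ]
 [638.72 162.12 141.  ]]
```

View pics/hole7.png

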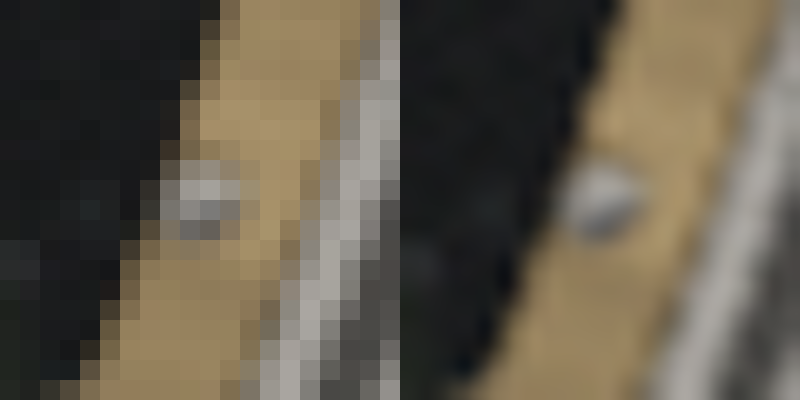

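The hole shows a dark pin tip in its lower right (top crop, about 205,220), as predicted, so the alignment is within about 1 mm. I'll lower in steps and watch the force.

Emit:
send_rows --commands '[[[0.04, 0, 0, 0, 0, 0], [0.08, 0, 0, 0, 0, 0], [0.11, 0, 0, 0, 0, 0], [0.11, 0, 0, 0, 0, 0], [0.11, 0, 0, 0, 0, 0]]]'

```text
time_s: 17.62
ee_pos: [656.5, 237.5, 133.0]
ee_rot: [-38.5, 90.0, 34.3]
force: [-0.0, 0.6, -2.3]
gripper_width: 15.8
```

Emit:
send_rows --commands '[[[0.03, 0, 0, 0, 0, 0], [0.06, 0, 0, 0, 0, 0], [0.09, 0, 0, 0, 0, 0], [0.09, 0, 0, 0, 0, 0]]]'

```text
time_s: 18.12
ee_pos: [656.2, 237.3, 123.5]
ee_rot: [122.7, 90.0, -164.6]
force: [0.9, -0.2, -2.8]
gripper_width: 15.7
```

```bash
python3 - <<'E'
from h import *
np.set_printoptions(precision=2,suppress=True)
s=env.state();print(s["force"],s["torque"])
plan([656,237,95],-17.1)
ims=[]
for n,(x,y,w,h) in(("side",(275,160,50,60)),("top",(255,185,50,60))):
    p,d=env.grab_frame(n); np.savez(f"{n}8.npz",p=p,d=d);ims.append(cv2.resize(p[y:y+h,x:x+w,::-1],(w*8,h*8),interpolation=cv2.INTER_CUBIC))
cv2.imwrite("pics/both8.png",np.hstack(ims[::-1]))
E
```

```text
[ 0.86 -0.18 -2.78] [ 0.03 -0.   -0.04]
pose [656.2  237.34 123.48] R cols [[-0.001, -0.955, 0.296], [-0.0, 0.296, 0.955], [-1.0, 0.001, -0.0]] q [ 18.9  32.8  79.1   0.   68.2 -53.9] t 18.125
shift [ 0.28  0.   -0.  ] turn [-0. -0. -0.]
```

View pics/both8.png

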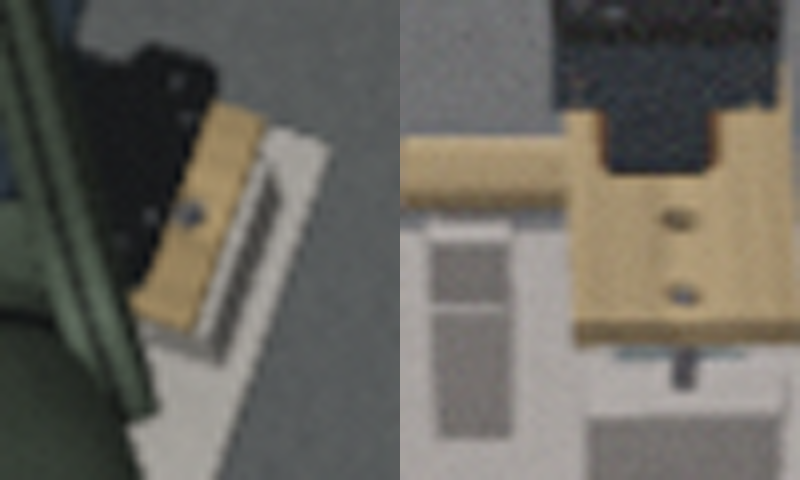

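The right pin now shows in its hole in both views and the force is only the template's weight. Continuing down.

Emit:
send_rows --commands '[[[0.03, 0, 0, 0, 0, 0], [0.06, 0, 0, 0, 0, 0], [0.1, 0, 0, 0, 0, 0], [0.1, 0, 0, 0, 0, 0]]]'

```text
time_s: 18.73
ee_pos: [656.1, 237.3, 113.3]
ee_rot: [121.9, 89.9, -165.3]
force: [-0.8, -0.3, -1.9]
gripper_width: 15.4
```

Emit:
send_rows --commands '[[[0.03, 0, 0, 0, 0, 0], [0.06, 0, 0, 0, 0, 0], [0.1, 0, 0, 0, 0, 0], [0.1, 0, 0, 0, 0, 0]]]'

```text
time_s: 19.23
ee_pos: [656.1, 237.3, 103.4]
ee_rot: [121.1, 89.9, -166.1]
force: [-0.9, 0.4, -2.1]
gripper_width: 15.8
```

```bash
python3 - <<'E'
from h import *
np.set_printoptions(precision=2,suppress=True)
s=env.state();print(s["force"],s["torque"])
plan([656,237,95],-17.1)
E
```

```text
[-0.85  0.37 -2.11] [0.01 0.01 0.  ]
pose [656.14 237.34 103.38] R cols [[-0.001, -0.955, 0.296], [-0.0, 0.296, 0.955], [-1.0, 0.001, -0.001]] q [ 18.9  33.7  80.5   0.   65.9 -53.9] t 19.225
shift [ 0.08  0.   -0.  ] turn [-0. -0. -0.]
```

Emit:
send_rows --commands '[[[0.02, 0, 0, 0, 0, 0], [0.04, 0, 0, 0, 0, 0], [0.06, 0, 0, 0, 0, 0], [0.07, 0, 0, 0, 0, 0], [0.07, 0, 0, 0, 0, 0]]]'

```text
time_s: 19.85
ee_pos: [656.4, 237.4, 96.8]
ee_rot: [101.9, 90.0, 174.7]
force: [-0.1, 0.4, -1.8]
gripper_width: 15.7
```

Emit:
send_rows --commands '[[[0.01, 0, 0, 0, 0, 0], [0.015, 0, 0, 0, 0, 0], [0.015, 0, 0, 0, 0, 0], [0.015, 0, 0, 0, 0, 0]]]'

```text
time_s: 20.35
ee_pos: [656.5, 237.4, 95.5]
ee_rot: [-20.4, 90.0, 52.4]
force: [-0.3, -0.2, -3.1]
gripper_width: 15.7
```

Emit:
send_rows --commands '[[[0.005, 0, 0, 0, 0, 0], [0.01, 0, 0, 0, 0, 0], [0.01, 0, 0, 0, 0, 0], [0.01, 0, 0, 0, 0, 0]]]'

```text
time_s: 20.85
ee_pos: [656.5, 237.5, 94.9]
ee_rot: [-49.0, 90.0, 23.7]
force: [-1.2, -0.2, 1.1]
gripper_width: 15.6
```

Emit:
send_rows --commands '[[[0.005, 0, 0, 0, 0, 0], [0.01, 0, 0, 0, 0, 0], [0.01, 0, 0, 0, 0, 0], [0.01, 0, 0, 0, 0, 0]]]'

```text
time_s: 21.35
ee_pos: [656.6, 237.5, 94.9]
ee_rot: [-50.0, 89.9, 22.8]
force: [-2.1, -0.7, 6.0]
gripper_width: 15.9
```

The force has reversed to +6 N and z has stopped at 94.9, which puts the underside at 80.0: seated. A look before letting go.

```bash
python3 - <<'E'
from h import *
ims=[]
for n,(x,y,w,h) in(("side",(255,140,80,100)),("top",(205,175,80,100))):
    p,d=env.grab_frame(n);ims.append(cv2.resize(p[y:y+h,x:x+w,::-1],(400,500),interpolation=cv2.INTER_CUBIC))
cv2.imwrite("pics/both9.png",np.hstack(ims[::-1]))
E
```

```text
(no output)
```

View pics/both9.png

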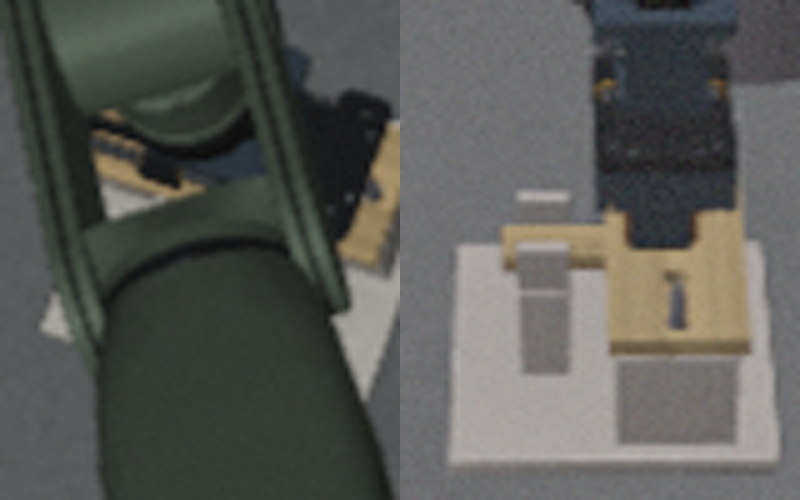

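The side view shows the plate on the block with the right pin up through it (675,305) and the tongue between the cheeks (545,250). Releasing and rising.

Emit:
send_rows --commands '[[[-0.01, 0, 0, 0, 0, 0], [-0.01, 0, 0, 0, 0, 0], [-0.01, 0, 0, 0, 0, 0], [-0.01, 0, 0, 0, 0, 0], [-0.01, 0, 0, 0, 0, 0], [-0.01, 0, 0, 0, 0, 0]]]' --jaw -0.2

```text
time_s: 22.2
ee_pos: [656.5, 237.5, 94.4]
ee_rot: [15.8, 90.0, 88.6]
force: [-0.4, 0.7, -0.4]
gripper_width: 54.7
```

Emit:
send_rows --commands '[[[-0.03, 0, 0, 0, 0, 0], [-0.1, 0, 0, 0, 0, 0], [-0.25, 0, 0, 0, 0, 0], [-0.5, 0, 0, 0, 0, 0], [-0.75, 0, 0, 0, 0, 0], [-1, 0, 0, 0, 0, 0]]]'

```text
time_s: 22.95
ee_pos: [656.7, 237.5, 196.7]
ee_rot: [-51.2, 89.9, 21.6]
force: [0.1, -0.3, 0.8]
gripper_width: 54.6
```

Emit:
send_rows --commands '[[[-0.1, 0.3, 0, 0, 0, 0], [-0.2, 0.6, -0.2, 0, 0, 0], [-0.2, 0.9, -0.5, 0, 0, 0], [-0.2, 1, -0.9, 0, 0, 0]]]'

```text
time_s: 23.45
ee_pos: [532.9, 181.2, 216.1]
ee_rot: [-47.9, 89.9, 25.0]
force: [-0.2, 0.2, 0.5]
gripper_width: 54.4
```

Emit:
send_rows --commands '[[[0, 0.3, -0.3, 0, 0, 0], [0, 0.6, -0.6, 0, 0, 0], [0, 0.8, -0.9, 0, 0, 0], [0, 0.8, -1, 0, 0, 0], [0, 0.8, -1, 0, 0, 0], [0, 0.8, -1, 0, 0, 0]]]'

```text
time_s: 24.2
ee_pos: [429.6, 109.7, 214.8]
ee_rot: [-43.3, 89.9, 29.4]
force: [-0.1, -0.9, -0.1]
gripper_width: 54.4
```

```bash
python3 - <<'E'
from h import *
ims=[]
for n,(x,y,w,h) in(("side",(255,155,80,90)),("top",(210,170,90,100))):
    p,d=env.grab_frame(n);np.savez(f"{n}10.npz",p=p,d=d);cv2.imwrite(f"pics/{n}10f.png",p[:,:,::-1]);ims.append(cv2.resize(p[y:y+h,x:x+w,::-1],(400,450),interpolation=cv2.INTER_CUBIC))
cv2.imwrite("pics/both10.png",np.hstack(ims[::-1]))
E
```

```text
(no output)
```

View pics/both10.png

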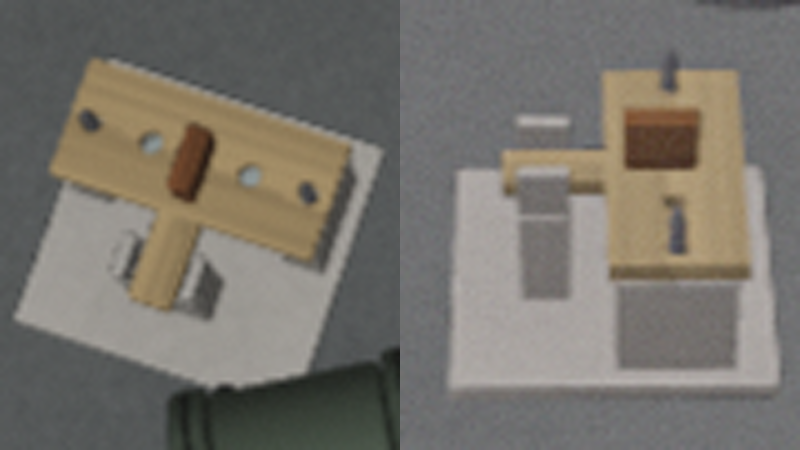

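View pics/top10f.png

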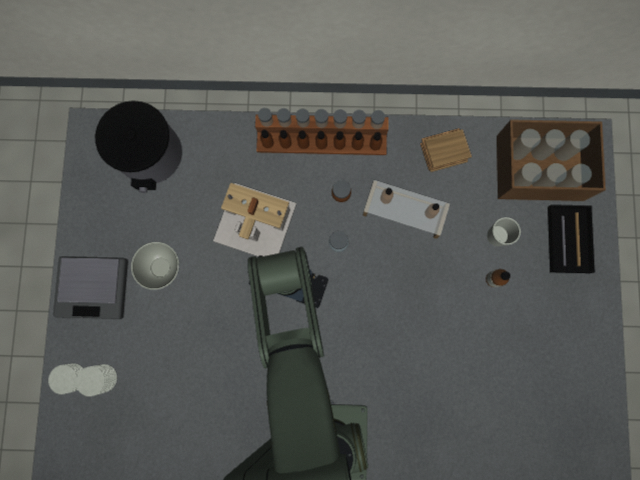

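The pictures show both pins standing up through their holes (top crop, 90,120 and 308,192) and the tongue between the fork's cheeks. The bystanders stand where they did and the arm is clear, so I'm handing the job in.

```bash
python3 - <<'E'
from h import *
print(env.job_done())
s=env.state();print(s["time_s"],s["force"])
E
```

```text
the job is handed in; nothing more can be done
None
the job is handed in; nothing more can be done
```

I pinched the template by its tongue, drew it about 130 mm straight out from under the riser, and let go with it flat on the table. I then picked it up by the handle, lowered it over both pins with the tongue in the fork, and pressed until it seated. It was seated at an underside height of about 80.0 mm with 6 N of contact. Then I let go and moved the arm clear, and handed in at about 24 s.

My last checks, in both camera views, showed both pins through their holes, the tongue between the cheeks, and the arm clear. By eye, the bottles, jars, bowl and cup stood where they had been. I did not measure them.

The one disagreement was between the two cameras, by about 2–3 mm at height. I went by the top view and the arm's own pose, and the template went down with almost no side force. The readout after hand-in returned no state, so nothing was checked after that.

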